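Fit the knock-bar pad from the parts bin

ROBOT

A 6-joint arm with a two-finger parallel gripper is mounted at the origin on the work surface. World frame = base frame: x ahead of the robot, y to its left, z up, the work surface at z = 0. Lengths are in mm, angles in degrees, forces in N, time in s.
With the tool pointing down it reaches from about 300 to 850 mm from the base axis. Payload 4.2 kg.
Tool frame: the origin (TCP) lies at the centre of the arm's flange, where the gripper is bolted on; the fingertips stand 191 mm ahead of it and the grasp point (between the pads) lies 172 mm ahead of it; y points along the fingers, x is the direction in which the jaws open and shut, and the axes are right-handed (so a half turn about y gives the same grasp; the last joint's range is limited). The gripper opens to 91 mm and grips with 3 to 60 N. Pads are 32 mm wide; open, the fingers measure 118 mm over their backs; the gripper's body (76 mm by 178 mm) begins 60 mm behind the grasp point.
Start: joints at [67.724, 18.312, 89.639, -0, 72.044, -1.146], TCP at [207.282, 536.337, 404.776] pointing down, gripper open.
Joint ranges: [-177.97, 177.97], [-48.28, 115.42], [12.27, 149.76], [-77.06, 257.06], [2.81, 150.46], [-146.56, 146.56]. Speed limits (degrees/s): [147.25, 147.25, 180, 180, 180, 180].

INTERFACE

Orientations are given as [roll, pitch, yaw] about the fixed x, y, z axes, in that order (R = Rz(yaw) Ry(pitch) Rx(roll)).
In Python, from workcell import env gives the robot as it stands.
- The arm moves only by the tool carry_out, never from a script. Its argument "increments" is a list of rows, each a list of 3 entries, a list of its own where there are three numbers: the turn, a rotation vector about the tool's x, y, z in rad, then the shift along the tool's x, y, z in mm, then the closure, from 0 (fully open) to 1 (shut). In form: [[[wx, wy, wz], [dx, dy, dz], claw], ...]. A call has 1 to 10 rows; each row is the pose to reach, as a shift and turn from the pose commanded when the call began, along the tool's axes at that moment; what a row does not reach only later rows make up. A row lasts 1/12 s, in which the tool goes at most 41.7 mm and 7.16 degrees, less where a joint would pass 70% of its speed; a pose out of reach is approached as far as the arm can. A call with a gripper value outside its range is refused whole. The fingers move at their own pace and stop on an object; "force" is the grip in N (left out, the last holds). Time passes only in rows, so rows that repeat a pose let the fingers close. It gives the time, the measured TCP pose, the force and the opening at its end, in the units of the state.
- env.state(): the state, without advancing time (a new reading comes with each control period).
- env.grab_frame(name): name is "side" or "top" or "wrist"; returns a dict with "frame" (384x512x3 uint8, blue, green, red), "z_map" (384x512 float32, mm along the optical axis (not along the pixel's ray), 0 where there is no reading), "camera_matrix" (3x3 intrinsics, pixels), "rvec" (rotation vector, rad) and "tvec" (3), from world to camera coordinates, as OpenCV has them; the wrist camera has in their place "hand_eye" (4x4, takes a point from camera to tool coordinates, whose origin is the TCP and whose axes are the tool frame's). Camera axes: x right, y down, z forward; pixel columns grow to the right and rows downward; lengths in mm; the calibration is good to about 2 mm. The wrist camera is an equidistant fisheye: a pixel r from the principal point sees the ray r / f radians off the axis. A picture is of the moment at which its call begins: read the wrist's pose just before it.
- env.job_done(): hands the job in, once; it reports no verdict.
The state is a dict: "time_s": time; "qpos": joint angles; "qvel": joint speeds; "effort": joint torques, N m; "ee_pos": TCP position; "ee_rot": TCP orientation; "force": force on the tool from outside, world axes, zero at the start; "torque": the same for the moment, N m; "gripper_width": finger opening in mm.
Only numpy, scipy, OpenCV 4.12 (cv2) and the standard library are available. Lean on these libraries where they do the work, as an engineer would, in place of code of your own. Each camera call takes 0.05 s, during which the arm holds its last target. There are 200 camera calls.

TASK

Get the ribbed U-channel pad out of its narrow lane in the grey parts bin and hang it over the bar of the steel knock box. The lane is too tight for fingers, so shift the round puck out of the way, slide the pad along the bin floor into the open bay, and lift it out there; lower it over the bar rather than dropping it. The puck stays flat in the bin and everything else stays where it is.

Things in the scene. Friction and masses are not known exactly. Their poses are not given: they have to be found in the camera images.
- bin: Fixed grey open bin, 290 (x) by 252 (y) by 60 mm high, walls and floor 4 mm. Origin: centre of underside. Three 4 mm dividers at y -62, 0, +62 mm, tops at z 48 mm, run from x = -20 mm to the +x wall (inner face x 141 mm): four lanes 58 mm wide centred at y -93, -31, 31, 93. x -141 to -20 mm is the open bay (y -122 to 122), on the robot's side. Left or right of the table, yaw within 0.3 rad.
- pad: Rigid black inverted-U channel with ribbed stepped top, 90 long (x), 46 wide (y), 46 mm high, 0.2 kg. Legs 9 mm thick, 28 mm apart; web underside 32 mm above the feet. Origin: middle of the foot plane; z up. Starts upright on the bin floor inside one of the two middle lanes, x along it, front end 6 to 20 mm inside the lane mouth, 50 mm or more free behind it.
- puck: Steel coffee distributor puck, a disc 58 mm in diameter and 30 mm high, 0.3 kg. Origin: centre of its underside. Starts flat on the floor of the bay in front of the pad's lane, blocking it.
- brush: Black cleaning brush block, 100 by 42 by 48 mm high with a narrow raised grip ridge, lying in the other middle lane. Origin: centre of its underside.
- tin: Small plain metal tin, 48 mm diameter, 55 mm high, standing in one outer lane. Origin: centre of its underside.
- stamper: Small steel tamper, 52 mm base diameter, 55 mm high, standing in the other outer lane. Origin: centre of its underside.
- knockbox: Fixed open steel knock box, 190 (x) by 170 (y) by 105 mm high, walls 4 mm. Origin: centre of its underside. A round bar 18 mm in diameter runs along its y from wall to wall over the middle (x = 0), axis 95 mm above the underside. Stands on the other half of the table from the bin.
- bar_top (a point): Mid-length point on the top line of the knock box's bar, 104 mm above the table; axes as the knock box, so the bar runs along y. A seated pad has its origin 32 mm below this point.
- canister: Steel coffee canister with dark wooden lid, 96 mm diameter, 172 mm high, 0.9 kg, standing between bin and knock box. Origin: centre of its underside.
- jug: Steel milk jug with handle, 76 mm diameter (handle reaches 62 mm from the axis), 100 mm high, standing between bin and knock box nearer the robot. Origin: centre of its underside.

How it is judged (in metres and radians):
On the way, in this order (a step that is already met when the one before it is completed fails the run):
1. the pad has been slid along the bin floor until at least 45 mm of its length is out of the lane, in the bay, still standing on the floor (x of pad in the frame of bin below -0.02 m and z of pad in the frame of bin between -0.005 and 0.015 m and angle between pad's own z axis and vertical below 0.25 rad), for 0.1 s.
2. the pad has been lifted out: its feet are at least 70 mm above the bin's underside (z of pad in the frame of bin above 0.07 m), for 0.1 s.
At the end, for the whole second after the job is handed in: Pad released, at rest over the knock box bar: upright (0.2 rad), along it (0.15 rad), web resting on the bar (height within 5 mm), centred across the bar within 8 mm and within 30 mm of mid-bar; puck flat (0.3 rad) on the bin floor (x of pad in the frame of bar_top between -0.008 and 0.008 m and y of pad in the frame of bar_top between -0.03 and 0.03 m and z of pad in the frame of bar_top between -0.038 and -0.027 m and angle between pad's own z axis and vertical below 0.2 rad and angle between the x axis of pad and the y axis of knockbox, either way round below 0.15 rad and linear speed of pad below 0.03 m/s and x of puck in the frame of bin between -0.145 and 0.145 m and y of puck in the frame of bin between -0.126 and 0.126 m and z of puck in the frame of bin between -0.01 and 0.02 m and angle between puck's own z axis and vertical below 0.3 rad); the robot touches nothing.
It fails at once if the pad is dropped or slammed onto the bar: faster than 0.5 m/s while its origin is within 60 mm of the bar's top point (distance between pad and bar_top below 0.06 m and linear speed of pad above 0.5 m/s).
It fails at once if the brush, tin or small tamper in the bin is moved more than 25 mm (distance of any of brush, tin, stamper from where it was at the start of the episode above 0.025 m).
It fails at once if the canister or jug is moved more than 25 mm (distance of any of canister, jug from where it was at the start of the episode above 0.025 m).
It fails at once if the puck is taken out of the bin (more than 70 mm above the bin's underside) (z of puck in the frame of bin above 0.07 m).
It also fails if it takes over 67 s, if anything falls off the work surface, if the arm or the gripper's body presses on something with over 40 N, if the wrist force passes 120 N, or if a joint passes its speed limit or range.

## Working session

There is one attempt and no reset: what is moved stays moved. The work goes in short steps, Python scripts to look and compute and a tool call to move; the robot and the scene stay as the last step left them, time stands still between calls to the robot, and variables do not carry over. Pictures are saved under pics/ and viewed, about 8 in all and at most 12, crops included, and the job is handed in when it is done.

Besides the shell and the picture viewer there is one more tool, called after "Call:" as name(argument=value, ...), one argument or row to a line, values as JSON. carry_out: Moves the arm, as the interface text tells. Its arguments: {"type":"object","properties":{"increments":{"type":"array","items":{"type":"array"}},"force":{"type":"number"}},"required":["increments"]}

```bash
ls; mkdir -p pics; cat > h.py <<'E'
import numpy as np, cv2
from workcell import env
from scipy.spatial.transform import Rotation as R
def cloud(name):
    f=env.grab_frame(name); z=f["z_map"]; K=f["camera_matrix"]
    v,u=np.mgrid[:z.shape[0],:z.shape[1]]
    if name=="wrist": return f,None
    P=np.stack([(u-K[0,2])/K[0,0]*z,(v-K[1,2])/K[1,1]*z,z],-1)
    Rm=cv2.Rodrigues(np.array(f["rvec"],float))[0]
    W=(P-np.array(f["tvec"]).reshape(3))@Rm
    W[z==0]=np.nan
    return f,W
E
python3 - <<'E'
from h import *
print(env.state())
f,W=cloud("top"); np.save("top.npy",W); cv2.imwrite("pics/top.png",f["frame"])
g,V=cloud("side"); np.save("side.npy",V); cv2.imwrite("pics/side.png",g["frame"])
print(W[192,256],W[20,20],W[360,490],V[192,256])
E
```

```text
pics
{'time_s': 0.0, 'qpos': array([ 6.77246664e+01,  1.83521723e+01,  8.97077354e+01,  4.13753486e-04,
        7.20412150e+01, -1.14537437e+00]), 'qvel': array([-0.02369868, -0.10431438, -0.12655657,  0.00670573,  0.02916832,
       -0.01655745]), 'effort': array([-2.50295263e-03, -4.12467921e+01, -2.31967682e+01,  7.23969075e-02,
        4.59585583e-02, -1.28035686e-04]), 'ee_pos': array([207.20937545, 536.18985965, 403.90563144]), 'ee_rot': array([-89.99758534,   0.1010946 ,  68.86991501]), 'force': array([-0.76992843,  0.67479432, -0.19485213]), 'torque': array([-0.02743567,  0.02729513, -0.02368265]), 'gripper_width': 91.55879586665208}
[546.08576434 -25.41805483   2.91725077] [1485.25957748 1062.25078666 -698.01280769] [  82.88708121 -655.10181158    3.75615544] [614.34808367 105.42359028   2.86783789]
```

View pics/top.png

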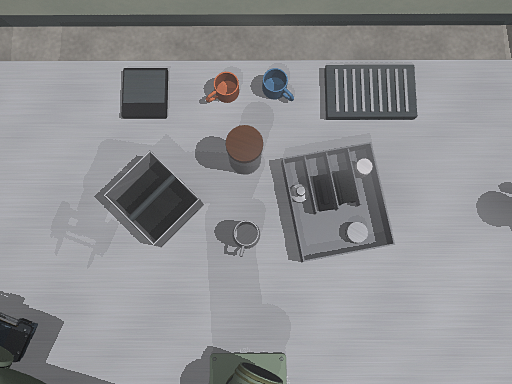

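View pics/side.png

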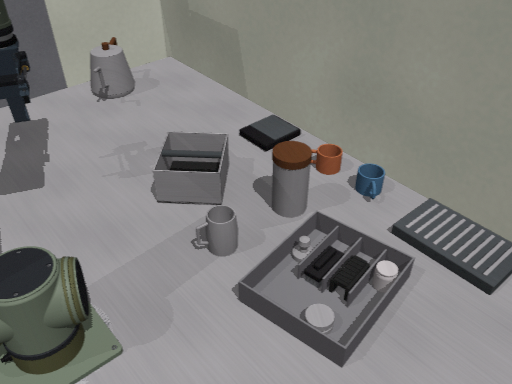

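```bash
python3 - <<'E'
from h import *
W=np.load("top.npy"); V=np.load("side.npy")
print("table z", np.nanmedian(W[280:330,120:180,2]), np.nanmedian(V[100:140,20:50,2]))
def reg(u0,u1,v0,v1,z0,z1,A=W):
    P=A[v0:v1,u0:u1].reshape(-1,3); return P[(P[:,2]>z0)&(P[:,2]<z1)]
for n,r,zr in [("bin",(270,400,138,268),(57,67)),("kb",(90,210,148,250),(103,114))]:
    P=reg(*r,*zr); c,s,a=cv2.minAreaRect(P[:,:2].astype(np.float32)); print(n,len(P),np.median(P[:,2]),c,s,a)
for n,r,zr in [("puck",(340,375,215,248),(25,40)),("tin",(355,375,155,176),(52,62)),("canister",(220,268,120,180),(165,185)),("jug",(225,265,215,262),(95,112)),("stamper",(290,310,182,204),(40,62)),("pad",(331,360,165,212),(38,56)),("brush",(307,338,170,220),(25,56))]:
    P=reg(*r,*zr); print(n,len(P),P.mean(0).round(1),P.min(0).round(1),P.max(0).round(1)); c,s,a=cv2.minAreaRect(P[:,:2].astype(np.float32));print('   ',np.round(c,1),np.round(s,1),round(a,1))
E
```

```text
table z 0.6659349296213293 1.1788878008716372
bin 845 60.40005863279147 (512.7335205078125, -246.86216735839844) (290.51611328125, 253.5010528564453) 10.302034378051758
kb 579 105.5506671978235 (517.7185668945312, 251.6262969970703) (191.3878173828125, 168.93576049804688) 45.63374710083008
puck 351 [ 427.8 -301.7   34. ] [ 400.3 -330.7   25.2] [ 455.6 -273.4   39.9]
    [ 427.9 -302. ] [55.5 57. ] 1.8
tin 191 [ 610.6 -325.6   58.4] [ 588.7 -352.4   52.3] [ 639.2 -301.7   62. ]
    [ 611.1 -329.9] [43.1 57. ] 17.8
canister 1094 [642.9   6.7 172.7] [596.1 -39.2 165.2] [691.8  52.2 181.1]
    [643.9   6.5] [95.7 91.5] 0.1
jug 97 [420.2   3.9 100.2] [389.5 -28.8  95.2] [452.7  36.8 105. ]
    [421.   4.] [65.6 63. ] 89.3
stamper 89 [ 535.8 -141.4   56.5] [ 505.6 -172.2   43.8] [ 565.8 -117.3   62. ]
    [ 539.5 -143.1] [29.2 77.7] 37.3
pad 740 [ 554.  -271.3   47.5] [ 492.6 -312.    38.1] [ 614.  -231.4   55.9]
    [ 553.3 -271.8] [ 79.4 121.9] 89.3
brush 859 [ 542.2 -213.3   41.7] [ 481.3 -252.8   25. ] [ 602.2 -166.5   55.9]
    [ 547.4 -216.2] [121.1  82.5] 9.7
```

```bash
cat >> h.py <<'E'
BC=np.array([512.7,-246.9]);BY=np.radians(10.3)
KC=np.array([517.7,251.6]);KY=np.radians(45.63)
def rot(a): return np.array([[np.cos(a),-np.sin(a)],[np.sin(a),np.cos(a)]])
def tob(p): return (np.asarray(p)[...,:2]-BC)@rot(BY)
def tok(p): return (np.asarray(p)[...,:2]-KC)@rot(KY)
E
python3 - <<'E'
from h import *
W=np.load("top.npy"); V=np.load("side.npy")
from scipy import stats
for nm,A in [("top",W),("side",V)]:
    P=A.reshape(-1,3);P=P[np.isfinite(P[:,0])]
    print(nm)
    k=tok(P); m=(abs(k[:,0])<60)&(abs(k[:,1])<75)&(P[:,2]>60); 
    Q=k[m]; z=P[m,2]; print("bar",len(Q),Q.min(0),Q.max(0),z.max()); t=z>z.max()-7
    print(" top line",Q[t].mean(0),np.polyfit(Q[t,1],Q[t,0],1))
    b=tob(P)
    for n,x0,x1,y0,y1,z0,z1 in [("pad",-24,100,-58,-4,40,58),("brush",-24,100,4,58,30,58),("puck",-138,-22,-118,118,20,40),("tin",-15,138,-119,-66,48,62),("stamp",-15,138,66,119,20,62),("floor",-138,-22,-118,118,-5,15)]:
        m=(b[:,0]>x0)&(b[:,0]<x1)&(b[:,1]>y0)&(b[:,1]<y1)&(P[:,2]>z0)&(P[:,2]<z1); Q=b[m]
        if len(Q)>5: print(n,len(Q),"min",np.percentile(Q,1,axis=0).round(1),"max",np.percentile(Q,99,axis=0).round(1),"mean",Q.mean(0).round(1),"z",np.percentile(P[m,2],[5,50,95]).round(1), "wmean",P[m].mean(0).round(1))
f=cv2.imread("pics/top.png"); g=cv2.imread("pics/side.png")
a=cv2.resize(f[138:268,270:400],(400,400),interpolation=cv2.INTER_CUBIC);b=cv2.resize(g[205:365,235:415],(400,400),interpolation=cv2.INTER_CUBIC)
cv2.imwrite("pics/crop.png",np.hstack([a,b]))
E
```

```text
top
bar 385 [-10.04676066 -74.53767379] [ 9.6074414 74.7266496] 109.64296089491651
 top line [-0.73889803  0.57044734] [-0.00331126 -0.73700913]
pad 524 min [ -7.1 -54.2] max [80.8 -8.8] mean [ 36.6 -30.5] z [42.1 48.7 53.7] wmean [ 554.2 -270.4   48.3]
brush 537 min [-16.5   9.2] max [81.2 50.8] mean [31.4 31. ] z [34.2 39.7 54. ] wmean [ 538.1 -210.8   42. ]
puck 355 min [-120.1  -66.5] max [-66.2 -11.6] mean [-93.3 -38.4] z [29.  34.1 38. ] wmean [ 427.8 -301.4   33.8]
tin 184 min [  59.9 -112.9] max [102.6 -70.8] mean [ 80.1 -91.1] z [51.6 58.4 61.4] wmean [ 607.8 -322.2   57.8]
stamp 155 min [22.6 71.7] max [ 68.7 114.3] mean [43.7 94.1] z [20.4 25.4 60.7] wmean [ 538.8 -146.5   37.7]
floor 3010 min [-136.9 -115.8] max [-23.2 113.2] mean [-78.9   4.4] z [0.1 4.6 9. ] wmean [ 434.3 -256.7    4.6]
side
bar 378 [-13.14529076 -74.52059048] [ 6.62844392 74.47180396] 107.77854556733782
 top line [-2.64374759 -1.80386656] [-0.00693747 -2.65626186]
pad 722 min [ -8.3 -54.5] max [80.6 -9.4] mean [ 32.6 -33.9] z [41.8 47.9 51.4] wmean [ 550.8 -274.4   47.2]
brush 677 min [-18.4   8.8] max [80.1 49.7] mean [23.8 26.6] z [33.8 38.3 52.5] wmean [ 531.3 -216.5   41.2]
puck 628 min [-121.   -67.7] max [-65.7 -12.2] mean [-95.5 -41.4] z [26.5 33.2 35.6] wmean [ 426.2 -304.7   32.7]
tin 340 min [  57.1 -113.6] max [102.  -71.1] mean [ 77.4 -93.5] z [49.  58.  60.7] wmean [ 605.5 -325.    56.9]
stamp 238 min [23.6 78.4] max [137.8 113. ] mean [43.3 91.2] z [20.3 44.6 59. ] wmean [ 539.  -149.4   39.5]
floor 2736 min [-103.7 -105. ] max [-22.4 116. ] mean [-61.2   7.2] z [1.3 3.6 6.4] wmean [ 451.2 -250.7    3.7]
```

View pics/crop.png

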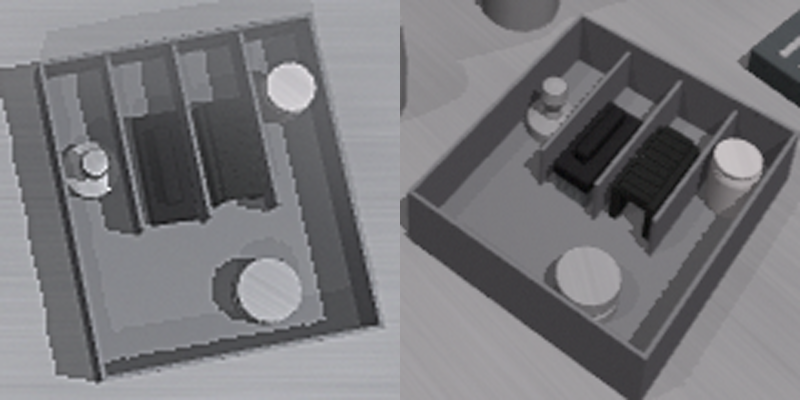

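The crop shows the pad (ribbed, about (650,170) in the right half) sitting in the lane at bin y ≈ -31. The puck is in front of it at about (590,272), and the brush is in the lane next to it. In bin coordinates, the pad centre is at (36.5, -31.5) and the puck at (-93.2, -39.3).

```bash
cat >> h.py <<'E'
def fb(x,y): return BC+rot(BY)@np.array([x,y])
def fk(x,y): return KC+rot(KY)@np.array([x,y])
def plan(start,targets):
    """start/targets (x,y,z,yaw deg) TCP, tool down; prints increments per target"""
    p=np.array(start,float)
    for t in targets:
        t=np.array(t,float); d=t[:3]-p[:3]; a=np.radians(p[3])
        xy=rot(-a)@d[:2]; print("wy %.4f  shift [%.1f, %.1f, %.1f]"%(-np.radians(t[3]-p[3]),xy[0],-d[2],xy[1])); p=t
def here():
    s=env.state(); r=s["ee_rot"]; print("t",round(s["time_s"],2),"pos",s["ee_pos"].round(1),"rot",r.round(2),"F",s["force"].round(1),"w",round(s["gripper_width"],1)); return [*s["ee_pos"],r[2]]
E
python3 - <<'E'
from h import *
p=fb(-93.2,-39.3); print(p)
plan([207.282,536.337,404.776,68.87],[(340,250,404.8,20),(430,-20,404.8,-30),(*p,404.8,-79.7),(*p,250,-79.7),(*p,202,-79.7)])
E
```

```text
[ 428.02884152 -302.23104844]
wy 0.8529  shift [-219.2, -0.0, -227.0]
wy 0.8727  shift [-7.8, -0.0, -284.5]
wy 0.8674  shift [139.4, -0.0, -245.4]
wy -0.0000  shift [0.0, 154.8, 0.0]
wy -0.0000  shift [0.0, 48.0, 0.0]
```

Call:
carry_out(
  increments=[
    [[0,0.1,0],[-26,0,-27],0],
    [[0,0.21,0],[-54,0,-56],0],
    [[0,0.32,0],[-82,0,-85],0],
    [[0,0.43,0],[-110,0,-114],0],
    [[0,0.54,0],[-138,0,-143],0],
    [[0,0.65,0],[-166,0,-172],0],
    [[0,0.76,0],[-195,0,-202],0],
    [[0,0.853,0],[-219,0,-227],0],
  ],
)

```text
time_s: 0.77
ee_pos: [340.2, 247.9, 404.6]
ee_rot: [-90.0, 0.0, 19.7]
force: [0.6, 0.5, 0.2]
gripper_width: 91.1
```

Call:
carry_out(
  increments=[
    [[0,0.1,0],[-1,0,-34],0],
    [[0,0.21,0],[-2,0,-70],0],
    [[0,0.32,0],[-3,0,-106],0],
    [[0,0.43,0],[-4,0,-142],0],
    [[0,0.54,0],[-5,0,-178],0],
    [[0,0.65,0],[-6,0,-214],0],
    [[0,0.76,0],[-7,0,-250],0],
    [[0,0.873,0],[-8,0,-284.5],0],
  ],
)

```text
time_s: 1.43
ee_pos: [429.8, -21.8, 404.6]
ee_rot: [-90.0, 0.0, -30.4]
force: [1.2, 0.7, 0.7]
gripper_width: 91.3
```

Call:
carry_out(
  increments=[
    [[0,0.1,0],[16,0,-28],0],
    [[0,0.21,0],[34,0,-59],0],
    [[0,0.32,0],[52,0,-90],0],
    [[0,0.43,0],[69,0,-121],0],
    [[0,0.54,0],[87,0,-152],0],
    [[0,0.65,0],[105,0,-184],0],
    [[0,0.76,0],[122,0,-215],0],
    [[0,0.867,0],[139.4,0,-245.4],0],
    [[0,0.867,0],[139.4,0,-245.4],0],
    [[0,0.867,0],[139.4,0,-245.4],0],
  ],
)

```text
time_s: 2.27
ee_pos: [427.4, -303.4, 403.9]
ee_rot: [-90.1, 0.1, -79.8]
force: [-0.0, 0.4, -0.1]
gripper_width: 91.0
```

Call:
carry_out(
  increments=[
    [[0,0,0],[0,30,0],0],
    [[0,0,0],[0,65,0],0],
    [[0,0,0],[0,100,0],0],
    [[0,0,0],[0,130,0],0],
    [[0,0,0],[0,150,0],0],
    [[0,0,0],[0,167,0],0],
    [[0,0,0],[0,182,0],0],
    [[0,0,0],[0,193,0],0],
    [[0,0,0],[0,200,0],0],
    [[0,0,0],[0,202,0],0],
  ],
)

```text
time_s: 3.1
ee_pos: [427.6, -300.7, 201.7]
ee_rot: [-90.1, 0.1, -79.6]
force: [-0.8, 0.4, 0.2]
gripper_width: 91.3
```

Call:
carry_out(
  increments=[
    [[0,0,0],[0,0,0],0.2],
    [[0,0,0],[0,0,0],0.3],
    [[0,0,0],[0,0,0],0.4],
    [[0,0,0],[0,0,0],0.5],
    [[0,0,0],[0,0,0],0.5],
    [[0,0,0],[0,0,0],0.5],
    [[0,0,0],[0,0,0],0.5],
    [[0,0,0],[0,0,0],0.5],
  ],
  force=15,
)

```text
time_s: 3.77
ee_pos: [427.9, -302.2, 203.2]
ee_rot: [-90.0, -0.0, -79.7]
force: [-0.8, -0.9, 3.9]
gripper_width: 57.7
```

Call:
carry_out(
  increments=[
    [[0,0,0],[0,-4,0],0.5],
    [[0,0,0],[-8,-5,0],0.5],
    [[0,0,0],[-22,-5,0],0.5],
    [[0,0,0],[-38,-5,0],0.5],
    [[0,0,0],[-54,-5,0],0.5],
    [[0,0,0],[-70,-5,0],0.5],
    [[0,0,0],[-85,-5,0],0.5],
    [[0,0,0],[-97,-5,0],0.5],
    [[0,0,0],[-104,-5,0],0.5],
    [[0,0,0],[-104,-5,0],0.5],
  ],
)

```text
time_s: 4.6
ee_pos: [408.7, -198.1, 207.7]
ee_rot: [-90.0, 0.0, -79.6]
force: [-0.5, -0.3, -3.2]
gripper_width: 57.3
```

Call:
carry_out(
  increments=[
    [[0,0,0],[0,2,0],0.5],
    [[0,0,0],[0,4,0],0.5],
    [[0,0,0],[0,5,0],0.5],
    [[0,0,0],[0,5,0],0.45],
    [[0,0,0],[0,5,0],0.25],
    [[0,0,0],[0,5,0],0.25],
    [[0,0,0],[0,5,0],0.25],
    [[0,0,0],[0,0,0],0.25],
    [[0,0,0],[0,-30,0],0.25],
    [[0,0,0],[0,-70,0],0.25],
  ],
)

```text
time_s: 5.43
ee_pos: [408.2, -199.4, 276.4]
ee_rot: [-90.3, 0.3, -79.7]
force: [1.7, 0.2, -0.5]
gripper_width: 68.5
```

```bash
python3 - <<'E'
from h import *
s=here(); print(tob(s[:2]))
p=fb(110,-31)
plan(s,[(*p,277,-79.7),(*p,206,-79.7)])
f,W=cloud("top"); P=W.reshape(-1,3);P=P[np.isfinite(P[:,0])]; b=tob(P)
for n,x0,x1,y0,y1,z0,z1 in [("pad",-24,100,-58,-4,40,58),("puck",-138,-22,-20,118,20,40)]:
        m=(b[:,0]>x0)&(b[:,0]<x1)&(b[:,1]>y0)&(b[:,1]<y1)&(P[:,2]>z0)&(P[:,2]<z1); Q=b[m]
        print(n,len(Q),np.percentile(Q,[1,99],axis=0).round(1),np.median(P[m,2]))
E
```

```text
t 5.43 pos [ 408.2 -199.4  276.4] rot [-90.34   0.27 -79.71] F [ 1.7  0.2 -0.5] w 68.5
[-94.29772037  65.43090221]
wy -0.0002  shift [96.4, -0.6, 204.3]
wy -0.0000  shift [0.0, 71.0, 0.0]
pad 485 [[ -6.6 -54.4]
 [ 80.7  -9.1]] 49.167398281435304Traceback (most recent call last):
  File "<stdin>", line 8, in <module>
    return _quantile_unchecked(
        a, q, axis, out, overwrite_input, method, keepdims, weights)
    return _ureduce(a,
                    func=_quantile_ureduce_func,
    ...<5 lines>...
                    overwrite_input=overwrite_input,
                    method=method)
    r = func(a, **kwargs)
    result = _quantile(arr,
                       quantiles=q,
    ...<2 lines>...
                       out=out,
                       weights=wgt)
    slices_having_nans = np.isnan(arr[-1, ...])
                                  ~~~^^^^^^^^^
IndexError: index -1 is out of bounds for axis 0 with size 0
```

Call:
carry_out(
  increments=[
    [[0,0,0],[9,-4,20],0.4],
    [[0,0,0],[22,-4,48],0.6],
    [[0,0,0],[38,-4,80],0.83],
    [[0,0,0],[54,-4,114],0.83],
    [[0,0,0],[69,-4,146],0.83],
    [[0,0,0],[83,-4,176],0.83],
    [[0,0,0],[92,-4,195],0.83],
    [[0,0,0],[96.4,-2,204],0.83],
    [[0,0,0],[96.4,0,204],0.83],
    [[0,0,0],[96.4,0,204],0.83],
  ],
)

```text
time_s: 6.32
ee_pos: [626.2, -257.9, 276.6]
ee_rot: [-90.2, 0.1, -79.7]
force: [-0.3, 0.6, 0.2]
gripper_width: 15.6
```

```bash
python3 - <<'E'
from h import *
s=here(); print(tob(s[:2]))
f,_=cloud("wrist"); cv2.imwrite("pics/w1.png",f["frame"])
f,W=cloud("top"); P=W.reshape(-1,3);P=P[np.isfinite(P[:,0])]; b=tob(P)
m=(b[:,0]>-138)&(b[:,0]<-22)&(abs(b[:,1])<118)&(P[:,2]>20)&(P[:,2]<40)
print(np.percentile(b[m],[1,99],axis=0).round(1),np.median(P[m,2]))
E
```

```text
t 6.32 pos [ 626.2 -257.9  276.6] rot [-90.15   0.1  -79.7 ] F [-0.3  0.6  0.2] w 15.6
[109.7430289 -31.128241 ]Traceback (most recent call last):
  File "<stdin>", line 6, in <module>
    return _quantile_unchecked(
        a, q, axis, out, overwrite_input, method, keepdims, weights)
    return _ureduce(a,
                    func=_quantile_ureduce_func,
    ...<5 lines>...
                    overwrite_input=overwrite_input,
                    method=method)
    r = func(a, **kwargs)
    result = _quantile(arr,
                       quantiles=q,
    ...<2 lines>...
                       out=out,
                       weights=wgt)
    slices_having_nans = np.isnan(arr[-1, ...])
                                  ~~~^^^^^^^^^
IndexError: index -1 is out of bounds for axis 0 with size 0
```

View pics/w1.png

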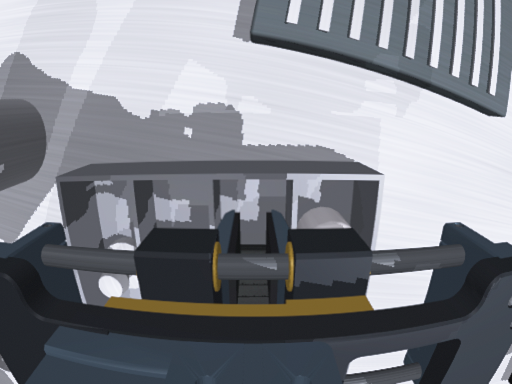

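The wrist view shows the two fingers at columns 232 and 277, centred between the lane's dividers at columns 215 and 292, with clear floor behind the pad. Next I'll descend and push the pad.

Call:
carry_out(
  increments=[
    [[0,0,0],[0,12,0],0.83],
    [[0,0,0],[0,25,0],0.83],
    [[0,0,0],[0,38,0],0.83],
    [[0,0,0],[0,50,0],0.83],
    [[0,0,0],[0,60,0],0.83],
    [[0,0,0],[0,67,0],0.83],
    [[0,0,0],[0,71,0],0.83],
    [[0,0,0],[0,71,0],0.83],
  ],
)

```text
time_s: 7.08
ee_pos: [626.8, -258.0, 205.7]
ee_rot: [-90.1, 0.1, -79.7]
force: [0.6, 0.9, 0.1]
gripper_width: 15.5
```

Call:
carry_out(
  increments=[
    [[0,0,0],[0,0,-4],0.83],
    [[0,0,0],[0,0,-9],0.83],
    [[0,0,0],[0,0,-14],0.83],
    [[0,0,0],[0,0,-19],0.83],
    [[0,0,0],[0,0,-24],0.83],
    [[0,0,0],[0,0,-30],0.83],
    [[0,0,0],[0,0,-36],0.83],
    [[0,0,0],[0,0,-42],0.83],
    [[0,0,0],[0,0,-48],0.83],
    [[0,0,0],[0,0,-54],0.83],
  ],
)

```text
time_s: 7.92
ee_pos: [573.9, -268.0, 207.4]
ee_rot: [-89.9, -0.1, -79.7]
force: [3.8, 0.6, 2.9]
gripper_width: 15.5
```

Call:
carry_out(
  increments=[
    [[0,0,0],[0,0,-6],0.83],
    [[0,0,0],[0,0,-13],0.83],
    [[0,0,0],[0,0,-20],0.83],
    [[0,0,0],[0,0,-27],0.83],
    [[0,0,0],[0,0,-34],0.83],
    [[0,0,0],[0,0,-41],0.83],
    [[0,0,0],[0,0,-48],0.83],
    [[0,0,0],[0,0,-55],0.83],
    [[0,0,0],[0,0,-61],0.83],
    [[0,0,0],[0,0,-66],0.83],
  ],
)

```text
time_s: 8.75
ee_pos: [508.2, -279.7, 206.7]
ee_rot: [-90.0, 0.0, -79.7]
force: [3.5, 0.6, 2.5]
gripper_width: 15.4
```

Call:
carry_out(
  increments=[
    [[0,0,0],[0,0,0],0.83],
    [[0,0,0],[0,0,5],0.83],
    [[0,0,0],[0,-10,10],0.83],
    [[0,0,0],[0,-40,12],0.83],
    [[0,0,0],[0,-80,12],0.6],
    [[0,0,0],[0,-120,40],0.4],
    [[0,0,0],[0,-160,80],0.24],
    [[0,0,0],[0,-190,120],0.24],
    [[0,0,0],[0,-190,150],0.24],
    [[0,0,0],[0,-190,150],0.24],
  ],
)

```text
time_s: 9.58
ee_pos: [660.3, -251.3, 399.2]
ee_rot: [-89.7, -0.1, -79.6]
force: [0.4, -0.0, 0.4]
gripper_width: 52.6
```

```bash
cat >> h.py <<'E'
def look(cam,save=None):
    f,W=cloud(cam)
    if save: cv2.imwrite(save,f["frame"])
    P=W.reshape(-1,3);P=P[np.isfinite(P[:,0])]; b=tob(P)
    for n,x0,x1,y0,y1,z0,z1 in [("pad",-138,100,-90,-4,40,58),("puck",-138,-22,20,118,20,40)]:
        m=(b[:,0]>x0)&(b[:,0]<x1)&(b[:,1]>y0)&(b[:,1]<y1)&(P[:,2]>z0)&(P[:,2]<z1)&((b[:,0]<-24)|(abs(b[:,1]+31)<27)); Q=b[m]
        if len(Q)<9: print(n,"none"); continue
        print(cam,n,len(Q),np.percentile(Q,[1,50,99],axis=0).round(1).tolist(),np.median(P[m,2]).round(1),cv2.minAreaRect(Q.astype(np.float32)))
E
python3 - <<'E'
from h import *
s=here(); print(tob(s[:2]))
look("top","pics/t2.png"); look("side","pics/s2.png")
a=cv2.imread("pics/t2.png")[138:268,270:400];b=cv2.imread("pics/s2.png")[205:365,235:415]
cv2.imwrite("pics/c2.png",np.hstack([cv2.resize(i,(400,400)) for i in (a,b)]))
E
```

```text
t 9.58 pos [ 660.3 -251.3  399.2] rot [-89.69  -0.13 -79.59] F [ 0.4 -0.   0.4] w 52.6
[144.41257529 -30.76209813]
pad none
puck none
side pad 885 [[-118.9, -53.9], [-77.6, -33.9], [-29.8, -8.8]] 48.0 ((-74.25861358642578, -31.246646881103516), (91.64987182617188, 46.7169189453125), 0.24695512652397156)
side puck 548 [[-120.4, 36.0], [-96.1, 61.5], [-66.4, 90.9]] 33.2 ((-93.04865264892578, 63.77863311767578), (56.924774169921875, 57.33961486816406), 4.887048721313477)
```

View pics/c2.png

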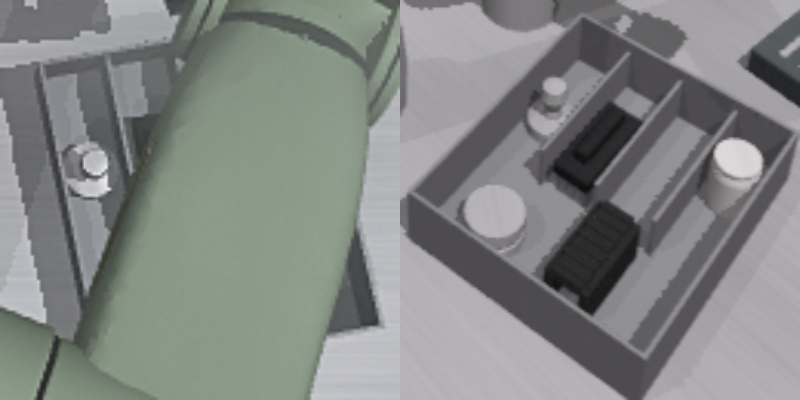

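The right half of the crop shows the pad (about (593,255)) standing square in the open bay, and the puck flat at about (495,215) to its left. Now the grasp.

```bash
python3 - <<'E'
from h import *
s=here()
p=fb(-74,-31.5)
plan(s,[(*p,300,-79.7),(*p,207,-79.7)])
E
```

```text
t 9.68 pos [ 658.9 -251.6  396.4] rot [-8.999e+01 -2.000e-02 -7.955e+01] F [-0.8  0.2 -0.2] w 61.0
wy 0.0025  shift [0.2, 96.4, -217.0]
wy -0.0000  shift [0.0, 93.0, 0.0]
```

Call:
carry_out(
  increments=[
    [[0,0,0],[0,10,-20],0.24],
    [[0,0,0],[0,25,-50],0.24],
    [[0,0,0],[0,40,-85],0.24],
    [[0,0,0],[0,55,-120],0.24],
    [[0,0,0],[0,70,-152],0.24],
    [[0,0,0],[0,83,-182],0.24],
    [[0,0,0],[0,93,-204],0.24],
    [[0,0,0],[0,96,-214],0.24],
    [[0,0,0],[0,96,-214],0.24],
    [[0,0,0],[0,96,-214],0.24],
  ],
)

```text
time_s: 10.52
ee_pos: [446.1, -291.2, 300.9]
ee_rot: [-90.0, 0.0, -79.8]
force: [-0.5, -0.4, 0.1]
gripper_width: 68.8
```

```bash
python3 - <<'E'
from h import *
for i in range(4):
    s=here(); print(tob(s[:2])); f=env.grab_frame("wrist")
cv2.imwrite("pics/w2.png",f["frame"])
E
```

```text
t 10.52 pos [ 446.1 -291.2  300.9] rot [-89.98   0.   -79.75] F [-0.5 -0.4  0.1] w 68.8
[-73.47306996 -31.68799422]
t 10.57 pos [ 446.9 -291.3  301.2] rot [-8.992e+01 -5.000e-02 -7.971e+01] F [-0.3 -0.8 -0.1] w 69.3
[-72.65720878 -31.88359136]
t 10.62 pos [ 447.3 -291.2  301.4] rot [-8.990e+01 -7.000e-02 -7.967e+01] F [-0.1 -0.5 -0.9] w 69.4
[-72.28363507 -31.88656116]
t 10.67 pos [ 447.4 -291.1  301.3] rot [-8.991e+01 -7.000e-02 -7.965e+01] F [-0.2 -0.7  0.8] w 69.2
[-72.17319378 -31.81585802]
```

View pics/w2.png

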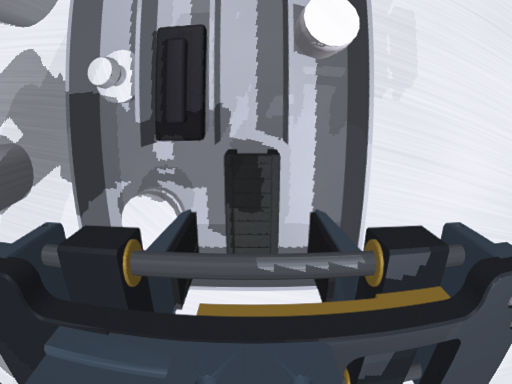

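The pad (centre column 252) sits midway between the open fingers at columns 190 and 320, and the puck at about (150,210) is clear of the left finger. Next: descend, then grip.

Call:
carry_out(
  increments=[
    [[0,0,0],[0,12,-1],0.24],
    [[0,0,0],[0,28,-1.8],0.24],
    [[0,0,0],[0,44,-1.8],0.24],
    [[0,0,0],[0,60,-1.8],0.24],
    [[0,0,0],[0,74,-1.8],0.24],
    [[0,0,0],[0,85,-1.8],0.24],
    [[0,0,0],[0,92,-1.8],0.24],
    [[0,0,0],[0,94,-1.8],0.24],
    [[0,0,0],[0,94,-1.8],0.24],
  ],
)

```text
time_s: 11.47
ee_pos: [444.8, -291.2, 206.5]
ee_rot: [-90.0, 0.0, -79.7]
force: [-0.1, 1.2, 1.0]
gripper_width: 69.2
```

Call:
carry_out(
  increments=[
    [[0,0,0],[0,0,0],0.3],
    [[0,0,0],[0,0,0],0.38],
    [[0,0,0],[0,0,0],0.46],
    [[0,0,0],[0,0,0],0.6],
    [[0,0,0],[0,0,0],0.6],
    [[0,0,0],[0,0,0],0.6],
    [[0,0,0],[0,0,0],0.6],
    [[0,0,0],[0,0,0],0.6],
  ],
  force=30,
)

```text
time_s: 12.13
ee_pos: [444.4, -291.4, 207.3]
ee_rot: [-90.0, -0.0, -79.7]
force: [-1.0, 0.9, 5.5]
gripper_width: 45.7
```

Call:
carry_out(
  increments=[
    [[0,0,0],[0,-4,0],0.6],
    [[0,0,0],[0,-12,0],0.6],
    [[0,0,0],[0,-24,0],0.6],
    [[0,0,0],[0,-40,0],0.6],
    [[0,0,0],[0,-60,0],0.6],
    [[0,0,0],[0,-80,0],0.6],
    [[0,0,0],[0,-100,0],0.6],
    [[0,0,0],[0,-120,0],0.6],
    [[0,0,0],[0,-135,0],0.6],
    [[0,0,0],[0,-145,0],0.6],
  ],
)

```text
time_s: 12.97
ee_pos: [444.2, -291.4, 353.6]
ee_rot: [-89.9, -0.1, -79.7]
force: [0.8, 0.3, -3.3]
gripper_width: 45.6
```

```bash
python3 - <<'E'
from h import *
s=here(); k=fk(-0.5,0); print(k)
plan(s,[(455,-200,420,-50),(470,-60,420,-18),(485,100,420,14),(*k,420,45.63)])
E
```

```text
t 12.97 pos [ 444.2 -291.4  353.6] rot [-8.992e+01 -8.000e-02 -7.970e+01] F [ 0.8  0.3 -3.3] w 45.6
[517.35035543 251.24258054]
wy -0.5183  shift [-88.0, -66.4, 26.9]
wy -0.5585  shift [-97.6, -0.0, 101.5]
wy -0.5585  shift [-35.2, -0.0, 156.8]
wy -0.5520  shift [68.0, -0.0, 138.9]
```

Call:
carry_out(
  increments=[
    [[0,-0.03,0],[-4,-14,1],0.6],
    [[0,-0.08,0],[-12,-28,4],0.6],
    [[0,-0.13,0],[-21,-40,7],0.6],
    [[0,-0.19,0],[-31,-50,10],0.6],
    [[0,-0.25,0],[-42,-58,13],0.6],
    [[0,-0.31,0],[-52,-64,16],0.6],
    [[0,-0.37,0],[-62,-66,19],0.6],
    [[0,-0.42,0],[-71,-66,22],0.6],
    [[0,-0.47,0],[-80,-66,25],0.6],
    [[0,-0.518,0],[-88,-66,27],0.6],
  ],
)

```text
time_s: 13.8
ee_pos: [454.9, -199.2, 417.3]
ee_rot: [-90.0, 0.1, -49.9]
force: [-0.2, -0.3, -2.3]
gripper_width: 46.1
```

Call:
carry_out(
  increments=[
    [[0,-0.055,0],[-10,0,10],0.6],
    [[0,-0.111,0],[-20,0,20],0.6],
    [[0,-0.167,0],[-29,0,30],0.6],
    [[0,-0.223,0],[-39,0,41],0.6],
    [[0,-0.279,0],[-49,0,51],0.6],
    [[0,-0.335,0],[-59,0,61],0.6],
    [[0,-0.391,0],[-68,0,71],0.6],
    [[0,-0.447,0],[-78,0,81],0.6],
    [[0,-0.503,0],[-88,0,91],0.6],
    [[0,-0.5585,0],[-97.6,0,101.5],0.6],
  ],
)

```text
time_s: 14.63
ee_pos: [469.8, -59.2, 417.3]
ee_rot: [-90.0, 0.1, -17.9]
force: [0.7, -0.0, -1.9]
gripper_width: 45.8
```

Call:
carry_out(
  increments=[
    [[0,-0.055,0],[-4,0,16],0.6],
    [[0,-0.111,0],[-7,0,31],0.6],
    [[0,-0.167,0],[-11,0,47],0.6],
    [[0,-0.223,0],[-14,0,63],0.6],
    [[0,-0.279,0],[-18,0,78],0.6],
    [[0,-0.335,0],[-21,0,94],0.6],
    [[0,-0.391,0],[-25,0,110],0.6],
    [[0,-0.447,0],[-28,0,125],0.6],
    [[0,-0.503,0],[-32,0,141],0.6],
    [[0,-0.5585,0],[-35,0,157],0.6],
  ],
)

```text
time_s: 15.47
ee_pos: [485.1, 100.9, 417.2]
ee_rot: [-90.0, 0.1, 14.1]
force: [0.6, 0.3, -1.3]
gripper_width: 45.6
```

Call:
carry_out(
  increments=[
    [[0,-0.055,0],[7,0,14],0.6],
    [[0,-0.125,0],[15,0,31],0.6],
    [[0,-0.195,0],[24,0,49],0.6],
    [[0,-0.265,0],[33,0,67],0.6],
    [[0,-0.335,0],[41,0,84],0.6],
    [[0,-0.405,0],[50,0,102],0.6],
    [[0,-0.46,0],[57,0,117],0.6],
    [[0,-0.51,0],[63,0,129],0.6],
    [[0,-0.54,0],[66,0,136],0.6],
    [[0,-0.552,0],[68,0,139],0.6],
  ],
)

```text
time_s: 16.3
ee_pos: [517.8, 252.3, 417.1]
ee_rot: [-90.0, 0.1, 45.7]
force: [0.6, -0.2, -2.6]
gripper_width: 46.1
```

```bash
python3 - <<'E'
from h import *
for i in range(3): env.grab_frame("wrist")
s=here(); print(tok(s[:2]))
plan(s,[(*fk(-0.5,0),325,45.63)])
E
```

```text
t 16.45 pos [517.8 251.1 417.5] rot [-9.000e+01  7.000e-02  4.557e+01] F [-0.1  0.6 -1.5] w 45.8
[-0.27926227 -0.37253451]
wy -0.0010  shift [-0.2, 92.5, 0.4]
```

Call:
carry_out(
  increments=[
    [[0,0,0],[0,6,0],0.6],
    [[0,0,0],[0,18,0],0.6],
    [[0,0,0],[0,31,0],0.6],
    [[0,0,0],[0,44,0],0.6],
    [[0,0,0],[0,57,0],0.6],
    [[0,0,0],[0,69,0],0.6],
    [[0,0,0],[0,79,0],0.6],
    [[0,0,0],[0,87,0],0.6],
    [[0,0,0],[0,92,0],0.6],
    [[0,0,0],[0,92,0],0.6],
  ],
)

```text
time_s: 17.28
ee_pos: [517.7, 251.2, 324.7]
ee_rot: [-90.0, 0.1, 45.6]
force: [-1.0, -0.2, -2.6]
gripper_width: 45.9
```

```bash
python3 - <<'E'
from h import *
s=here(); print(tok(s[:2]))
f,V=cloud("side"); cv2.imwrite("pics/s3.png",f["frame"]); np.save("s3.npy",V)
g=env.grab_frame("wrist"); 
t,T=cloud("top")
a=f["frame"][70:230,110:270]; b=t["frame"][140:260,90:210]
cv2.imwrite("pics/c3.png",np.hstack([cv2.resize(i,(400,400),interpolation=cv2.INTER_CUBIC) for i in (a,b)]))
for n,A in (("side",V),("top",T)):
    P=A.reshape(-1,3);P=P[np.isfinite(P[:,0])];k=tok(P)
    for z0,z1 in [(60,112),(120,172)]:
        m=(abs(k[:,0])<32)&(abs(k[:,1])<75)&(P[:,2]>z0)&(P[:,2]<z1)
        if m.sum()>5: print(n,z0,m.sum(),np.percentile(k[m],[1,50,99],axis=0).round(1).tolist(),np.percentile(P[m,2],[2,98]).round(1))
E
```

```text
t 17.28 pos [517.7 251.2 324.7] rot [-89.96   0.11  45.58] F [-1.  -0.2 -2.6] w 45.9
[-0.33243712 -0.27576194]
side 60 381 [[-12.2, -73.9], [-6.0, -0.2], [5.5, 73.4]] [ 88.8 105.7]
side 120 554 [[-31.6, -44.8], [-21.9, -16.6], [19.3, 43.9]] [123.3 168.7]
top 60 80 [[-8.9, -74.4], [-2.3, -60.4], [7.5, -46.3]] [ 93.2 107.7]
top 120 55 [[-22.6, -44.6], [-2.5, -42.5], [23.2, -36.7]] [126.  171.1]
```

View pics/c3.png

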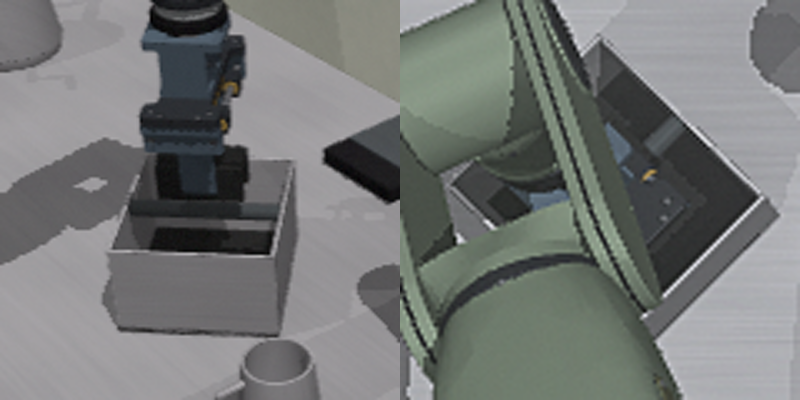

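The pad hangs centred over the bar: in the top view, pad mid-x is +0.3 and bar mid-x is about -0.7 mm in the knock box frame. I'll lower it with a small correction.

Call:
carry_out(
  increments=[
    [[0,0,0],[-0.7,3,0],0.6],
    [[0,0,0],[-0.7,8,0],0.6],
    [[0,0,0],[-0.7,13,0],0.6],
    [[0,0,0],[-0.7,18,0],0.6],
    [[0,0,0],[-0.7,24,0],0.6],
    [[0,0,0],[-0.7,30,0],0.6],
    [[0,0,0],[-0.7,36,0],0.6],
    [[0,0,0],[-0.7,41,0],0.6],
    [[0,0,0],[-0.7,45,0],0.6],
    [[0,0,0],[-0.7,45,0],0.6],
  ],
)

```text
time_s: 18.27
ee_pos: [517.2, 250.9, 279.6]
ee_rot: [-90.0, 0.1, 45.6]
force: [-0.7, -0.1, -1.9]
gripper_width: 45.9
```

Call:
carry_out(
  increments=[
    [[0,0,0],[0,1,0],0.6],
    [[0,0,0],[0,2,0],0.6],
    [[0,0,0],[0,3,0],0.6],
    [[0,0,0],[0,3,0],0.6],
  ],
)

```text
time_s: 18.6
ee_pos: [517.4, 251.0, 277.8]
ee_rot: [-90.0, -0.0, 45.6]
force: [-0.6, 0.5, -3.6]
gripper_width: 46.0
```

Call:
carry_out(
  increments=[
    [[0,0,0],[0,0.7,0],0.6],
    [[0,0,0],[0,1.5,0],0.6],
    [[0,0,0],[0,1.5,0],0.6],
    [[0,0,0],[0,1.5,0],0.6],
  ],
)

```text
time_s: 18.93
ee_pos: [517.4, 251.0, 276.2]
ee_rot: [-90.0, -0.0, 45.6]
force: [0.9, -0.0, -2.3]
gripper_width: 45.9
```

Call:
carry_out(
  increments=[
    [[0,0,0],[0,0.7,0],0.6],
    [[0,0,0],[0,1,0],0.6],
    [[0,0,0],[0,1,0],0.6],
    [[0,0,0],[0,1,0],0.6],
  ],
)

```text
time_s: 19.27
ee_pos: [517.4, 251.0, 275.3]
ee_rot: [-90.0, -0.0, 45.6]
force: [-0.3, 0.3, -1.8]
gripper_width: 46.0
```

Call:
carry_out(
  increments=[
    [[0,0,0],[0,0.7,0],0.6],
    [[0,0,0],[0,1,0],0.6],
    [[0,0,0],[0,1,0],0.6],
    [[0,0,0],[0,1,0],0.6],
  ],
)

```text
time_s: 19.6
ee_pos: [517.3, 251.0, 275.3]
ee_rot: [-90.0, -0.0, 45.6]
force: [-2.6, -1.1, 5.4]
gripper_width: 45.5
```

Call:
carry_out(
  increments=[
    [[0,0,0],[0,0.5,0],0.6],
    [[0,0,0],[0,0.5,0],0.6],
    [[0,0,0],[0,0.5,0],0.6],
  ],
)

```text
time_s: 19.85
ee_pos: [517.3, 251.0, 275.2]
ee_rot: [-90.0, -0.1, 45.6]
force: [-3.3, -2.2, 8.2]
gripper_width: 45.8
```

Contact came at TCP z 275.3, as predicted. Releasing.

Call:
carry_out(
  increments=[
    [[0,0,0],[0,-1,0],0.6],
    [[0,0,0],[0,-1,0],0.48],
    [[0,0,0],[0,-1,0],0.46],
    [[0,0,0],[0,-1,0],0.43],
    [[0,0,0],[0,-1,0],0.4],
    [[0,0,0],[0,-1,0],0.35],
    [[0,0,0],[0,-1,0],0.27],
    [[0,0,0],[0,-1,0],0.25],
    [[0,0,0],[0,-1,0],0.25],
    [[0,0,0],[0,-1,0],0.25],
  ],
  force=5,
)

```text
time_s: 20.68
ee_pos: [517.4, 251.0, 274.8]
ee_rot: [-90.0, -0.0, 45.6]
force: [-0.5, -0.1, -1.0]
gripper_width: 68.3
```

Call:
carry_out(
  increments=[
    [[0,0,0],[0,-5,0],0.25],
    [[0,0,0],[0,-15,0],0.25],
    [[0,0,0],[0,-30,0],0.25],
    [[0,0,0],[0,-50,0],0.25],
    [[0,0,0],[0,-75,0],0.25],
    [[0,0,0],[0,-100,0],0.25],
    [[0,0,0],[0,-120,0],0.25],
    [[0,0,0],[0,-140,0],0.25],
    [[0,0,0],[0,-150,0],0.25],
    [[0,0,0],[0,-150,0],0.25],
  ],
)

```text
time_s: 21.52
ee_pos: [517.5, 251.1, 428.1]
ee_rot: [-90.1, -0.3, 45.6]
force: [0.7, 0.6, -0.1]
gripper_width: 68.3
```

Call:
carry_out(
  increments=[
    [[0,0,0],[30,0,20],0.25],
    [[0,0,0],[55,0,45],0.25],
    [[0,0,0],[80,0,70],0.25],
    [[0,0,0],[80,0,100],0.25],
    [[0,0,0],[80,0,130],0.25],
    [[0,0,0],[80,0,155],0.25],
    [[0,0,0],[80,0,170],0.25],
    [[0,0,0],[80,0,180],0.25],
    [[0,0,0],[80,0,180],0.25],
    [[0,0,0],[80,0,180],0.25],
  ],
)

```text
time_s: 22.35
ee_pos: [445.0, 433.8, 424.5]
ee_rot: [-90.1, 0.0, 45.6]
force: [-0.1, 0.2, 0.1]
gripper_width: 68.6
```

```bash
python3 - <<'E'
from h import *
s=here()
f,V=cloud("side"); t,T=cloud("top")
a=f["frame"][70:230,110:270]; b=t["frame"][140:260,90:210]
cv2.imwrite("pics/c4.png",np.hstack([cv2.resize(i,(400,400),interpolation=cv2.INTER_CUBIC) for i in (a,b)]))
for n,A in (("side",V),("top",T)):
    P=A.reshape(-1,3);P=P[np.isfinite(P[:,0])];k=tok(P)
    for nm,z0,z1,y0 in [("bar",60,109,48),("pad",108,125,0)]:
        m=(abs(k[:,0])<32)&(abs(k[:,1])<75)&(abs(k[:,1])>y0)&(P[:,2]>z0)&(P[:,2]<z1)
        if m.sum()>5: print(n,nm,m.sum(),np.percentile(k[m],[1,50,99],axis=0).round(1).tolist(),np.percentile(P[m,2],[2,50,98]).round(1), cv2.minAreaRect(k[m].astype(np.float32)))
look("side");look("top")
E
```

```text
t 22.35 pos [445.  433.8 424.5] rot [-9.005e+01  2.000e-02  4.562e+01] F [-0.1  0.2  0.1] w 68.6
side bar 129 [[-12.5, -74.3], [-6.3, 48.7], [3.7, 74.3]] [ 89.4  99.2 105.5] ((-3.9463629722595215, -0.07061004638671875), (149.63821411132812, 17.63689422607422), 89.81207275390625)
side pad 374 [[-25.0, -44.4], [-10.3, -1.1], [17.1, 43.8]] [108.7 116.2 120.3] ((-4.2236785888671875, -0.4712562561035156), (48.232322692871094, 91.88471221923828), 4.750228404998779)
top bar 147 [[-9.3, -74.4], [-2.1, -48.2], [8.3, 73.4]] [ 95.2 102.8 108.3] ((-0.31621456146240234, -0.5022659301757812), (18.45887565612793, 147.9803924560547), 0.11131692677736282)
top pad 595 [[-23.2, -44.6], [-1.9, -0.4], [22.7, 43.2]] [108.8 116.8 122.5] ((-0.022546768188476562, -6.06634521484375), (47.353118896484375, 132.58680725097656), 0.4147174060344696)
pad none
side puck 547 [[-120.6, 35.7], [-95.3, 61.4], [-66.4, 91.4]] 33.4 ((-92.98355865478516, 64.35797882080078), (58.61104965209961, 57.01278305053711), 32.568111419677734)
pad none
top puck 344 [[-119.7, 37.1], [-92.9, 64.7], [-66.3, 91.6]] 34.4 ((-93.48570251464844, 64.6016845703125), (56.11844253540039, 55.06325912475586), 80.40318298339844)
```

View pics/c4.png

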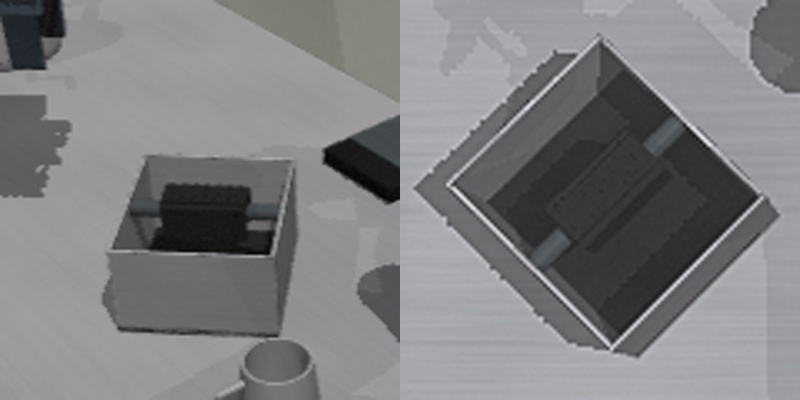

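```bash
python3 - <<'E'
from h import *
print(env.state()["qvel"].round(2)); print(env.job_done())
E
```

```text
[ 0.08 -0.09 -0.07  0.1   0.02  0.02]
the job is handed in; nothing more can be done
None
```

The pad is hanging over the knock box bar and the job is handed in. It took about 22 s of the 67 s allowed; handing in returned no verdict.

I moved the puck sideways in the bay, with at most a few millimetres of lift. I then pushed the pad out of its lane from behind with the nearly closed fingers. Its centre ended about 74 mm on the bay side of the bin's middle, past the 20 mm needed. I gripped it there, lifted it over, lowered it until it touched the bar, let go and backed off.

**Pad on the bar:** The last top view puts it within about 1 mm of centred across the bar and 1 mm along it, lined up with it. Its top is at about 117 mm, against 118 mm expected when seated. It touched the bar at the predicted height, with no more than about 12 N of contact force. I judged it upright from the picture and did not measure the tilt.

**Puck:** It is still in the bin, at about (-93, 65) mm in the bin frame, with its top at about 34 mm, so it is lying flat.

**Other objects:** After the push, the brush, tin and small tamper looked unmoved in the picture. I did not remeasure them, the canister or the jug at the end.

**Disagreement:** The side camera's readings across the bar were about 4 mm off the top camera's. It was off by the same amount for both the bar and the pad, so I took this as camera calibration or viewing angle rather than a misplaced pad.

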